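# Load the rod-wrapping thread carriage in pattern order

### The job

The four thread spools stand on the wooden rack in the order of the wrapping pattern, counted from the rack's red end block. Load the thread carriage with them in that order, counted from its black knob: the spool nearest the red block goes on the spindle next to the knob, and so on along the row, each fully down on its spindle.

Things in the scene. Friction and masses are not known exactly. Their poses are not given: they have to be found in the camera images.
- spool_orange: loose spool of orange thread, 60 g, 44 mm high: white foot flange 44 mm across, orange thread 38 mm across from 3.5 to 36 mm up (grip it there, 20 to 25 mm up), white top flange 35 mm across with a ring in orange; an 18 mm bore runs right through. Origin: centre of the underside; z up the bore. Starts on the peg with the orange tip
- spool_green: loose spool of green thread, 60 g, 44 mm high: white foot flange 44 mm across, green thread 38 mm across from 3.5 to 36 mm up (grip it there, 20 to 25 mm up), white top flange 35 mm across with a ring in green; an 18 mm bore runs right through. Origin: centre of the underside; z up the bore. Starts on the peg with the green tip
- spool_blue: loose spool of blue thread, 60 g, 44 mm high: white foot flange 44 mm across, blue thread 38 mm across from 3.5 to 36 mm up (grip it there, 20 to 25 mm up), white top flange 35 mm across with a ring in blue; an 18 mm bore runs right through. Origin: centre of the underside; z up the bore. Starts on the peg with the blue tip
- spool_white: loose spool of white thread, 60 g, 44 mm high: white foot flange 44 mm across, white thread 38 mm across from 3.5 to 36 mm up (grip it there, 20 to 25 mm up), white top flange 35 mm across with a ring in white; an 18 mm bore runs right through. Origin: centre of the underside; z up the bore. Starts on the peg with the white tip
- peg_orange: fixed orange-tipped peg of the wooden rack, under the orange spool at the start: collar 27 mm across, 6 mm high, that the spool rests on; pin 7 mm thick, rounded tip 62 mm above the origin. Origin: foot of the peg, 6 mm under the spool; z up, y towards the rack's red end block. The pegs stand 70 mm apart, in any order
- peg_green: fixed green-tipped peg of the wooden rack, under the green spool at the start: collar 27 mm across, 6 mm high, that the spool rests on; pin 7 mm thick, rounded tip 62 mm above the origin. Origin: foot of the peg, 6 mm under the spool; z up, y towards the rack's red end block. The pegs stand 70 mm apart, in any order
- peg_blue: fixed blue-tipped peg of the wooden rack, under the blue spool at the start: collar 27 mm across, 6 mm high, that the spool rests on; pin 7 mm thick, rounded tip 62 mm above the origin. Origin: foot of the peg, 6 mm under the spool; z up, y towards the rack's red end block. The pegs stand 70 mm apart, in any order
- peg_white: fixed white-tipped peg of the wooden rack, under the white spool at the start: collar 27 mm across, 6 mm high, that the spool rests on; pin 7 mm thick, rounded tip 62 mm above the origin. Origin: foot of the peg, 6 mm under the spool; z up, y towards the rack's red end block. The pegs stand 70 mm apart, in any order
- thread_carriage: fixed silver plate 100 x 318 mm with 4 bare steel spindles, 7 mm thick, pointed tips 86 mm up. Origin: on the bench under the middle of the row; z up. Spindles at x = 0, y = -0.105, -0.035, 0.035, 0.105 m; a spool seats on the grey felt 28 mm up. Black star knob 34 mm across, 42 mm high, at y = -0.158 m. Small brass tensioners at x = -0.028 to -0.056 m, under 29 mm high
- pattern_rack: fixed wooden bar 62 x 292 mm, 18 mm high, that carries the pegs at x = 0, y = 0.105, 0.035, -0.035, -0.105 m; at its +y end a red end block, 34 mm high. Origin: on the bench under the middle of the row of pegs; z up

How it is judged (in metres and radians):
At the end, for the whole second after the job is handed in: Each spool on the spindle whose count from the black knob equals its peg's count from the red block: within 8 mm in the carriage's x and y, underside 24 to 33 mm up, tilt under 0.1 rad, at rest, released (((y of peg_orange in the frame of pattern_rack above 0.07 m and x of spool_orange in the frame of thread_carriage between -0.008 and 0.008 m and y of spool_orange in the frame of thread_carriage between -0.113 and -0.097 m and z of spool_orange in the frame of thread_carriage between 0.024 and 0.033 m) or (y of peg_orange in the frame of pattern_rack between 0 and 0.07 m and x of spool_orange in the frame of thread_carriage between -0.008 and 0.008 m and y of spool_orange in the frame of thread_carriage between -0.043 and -0.027 m and z of spool_orange in the frame of thread_carriage between 0.024 and 0.033 m) or (y of peg_orange in the frame of pattern_rack between -0.07 and 0 m and x of spool_orange in the frame of thread_carriage between -0.008 and 0.008 m and y of spool_orange in the frame of thread_carriage between 0.027 and 0.043 m and z of spool_orange in the frame of thread_carriage between 0.024 and 0.033 m) or (y of peg_orange in the frame of pattern_rack below -0.07 m and x of spool_orange in the frame of thread_carriage between -0.008 and 0.008 m and y of spool_orange in the frame of thread_carriage between 0.097 and 0.113 m and z of spool_orange in the frame of thread_carriage between 0.024 and 0.033 m)) and angle between each of spool_orange, spool_green, spool_blue, spool_white's own z axis and vertical below 0.1 rad and linear speed of each of spool_orange, spool_green, spool_blue, spool_white below 0.02 m/s and ((y of peg_green in the frame of pattern_rack above 0.07 m and x of spool_green in the frame of thread_carriage between -0.008 and 0.008 m and y of spool_green in the frame of thread_carriage between -0.113 and -0.097 m and z of spool_green in the frame of thread_carriage between 0.024 and 0.033 m) or (y of peg_green in the frame of pattern_rack between 0 and 0.07 m and x of spool_green in the frame of thread_carriage between -0.008 and 0.008 m and y of spool_green in the frame of thread_carriage between -0.043 and -0.027 m and z of spool_green in the frame of thread_carriage between 0.024 and 0.033 m) or (y of peg_green in the frame of pattern_rack between -0.07 and 0 m and x of spool_green in the frame of thread_carriage between -0.008 and 0.008 m and y of spool_green in the frame of thread_carriage between 0.027 and 0.043 m and z of spool_green in the frame of thread_carriage between 0.024 and 0.033 m) or (y of peg_green in the frame of pattern_rack below -0.07 m and x of spool_green in the frame of thread_carriage between -0.008 and 0.008 m and y of spool_green in the frame of thread_carriage between 0.097 and 0.113 m and z of spool_green in the frame of thread_carriage between 0.024 and 0.033 m)) and ((y of peg_blue in the frame of pattern_rack above 0.07 m and x of spool_blue in the frame of thread_carriage between -0.008 and 0.008 m and y of spool_blue in the frame of thread_carriage between -0.113 and -0.097 m and z of spool_blue in the frame of thread_carriage between 0.024 and 0.033 m) or (y of peg_blue in the frame of pattern_rack between 0 and 0.07 m and x of spool_blue in the frame of thread_carriage between -0.008 and 0.008 m and y of spool_blue in the frame of thread_carriage between -0.043 and -0.027 m and z of spool_blue in the frame of thread_carriage between 0.024 and 0.033 m) or (y of peg_blue in the frame of pattern_rack between -0.07 and 0 m and x of spool_blue in the frame of thread_carriage between -0.008 and 0.008 m and y of spool_blue in the frame of thread_carriage between 0.027 and 0.043 m and z of spool_blue in the frame of thread_carriage between 0.024 and 0.033 m) or (y of peg_blue in the frame of pattern_rack below -0.07 m and x of spool_blue in the frame of thread_carriage between -0.008 and 0.008 m and y of spool_blue in the frame of thread_carriage between 0.097 and 0.113 m and z of spool_blue in the frame of thread_carriage between 0.024 and 0.033 m)) and ((y of peg_white in the frame of pattern_rack above 0.07 m and x of spool_white in the frame of thread_carriage between -0.008 and 0.008 m and y of spool_white in the frame of thread_carriage between -0.113 and -0.097 m and z of spool_white in the frame of thread_carriage between 0.024 and 0.033 m) or (y of peg_white in the frame of pattern_rack between 0 and 0.07 m and x of spool_white in the frame of thread_carriage between -0.008 and 0.008 m and y of spool_white in the frame of thread_carriage between -0.043 and -0.027 m and z of spool_white in the frame of thread_carriage between 0.024 and 0.033 m) or (y of peg_white in the frame of pattern_rack between -0.07 and 0 m and x of spool_white in the frame of thread_carriage between -0.008 and 0.008 m and y of spool_white in the frame of thread_carriage between 0.027 and 0.043 m and z of spool_white in the frame of thread_carriage between 0.024 and 0.033 m) or (y of peg_white in the frame of pattern_rack below -0.07 m and x of spool_white in the frame of thread_carriage between -0.008 and 0.008 m and y of spool_white in the frame of thread_carriage between 0.097 and 0.113 m and z of spool_white in the frame of thread_carriage between 0.024 and 0.033 m))); the robot touches nothing.
It also fails if it takes over 99 s, if anything falls off the work surface, if the arm or the gripper's body presses on something with over 40 N, if the wrist force passes 120 N, or if a joint passes its speed limit or range.

### The arm

A 6-joint arm with a two-finger parallel gripper is mounted at the origin on a cart in front of the work surface, level with it; the furniture and walls round the work are solid. World frame = base frame: x ahead of the robot, y to its left, z up, the work surface at z = 0. Lengths are in mm, angles in rad, forces in N, time in s.
With the tool pointing down it reaches from about 325 to 925 mm from the base axis. Payload 3.1 kg.
Tool frame: the origin (TCP) lies at the very end of the fingers, on their centre line; the grasp point (between the pads) lies 19 mm behind it; z points along the fingers, y is the line along which they close (so a half turn about z gives the same grasp; the last joint's range is limited). The gripper opens to 85 mm and grips with 20 to 120 N. Pads are 22 mm wide; open, the fingers measure 114 mm over their backs; the gripper's body (76 mm by 85 mm) begins 54 mm behind the grasp point. The pads swing forward as they close: fully open they stand 13 mm farther back than shut.
Start: joints at [-0.112, 0.217, 1.613, -0, 1.311, -0.112], TCP at [625.011, 0.021, 231.3] pointing down, gripper open.
Joint ranges: [-2.75, 2.75], [-0.78, 2.1], [0.31, 2.55], [-1.13, 4.27], [0.13, 2.63], [-2.58, 2.58]. Speed limits (rad/s): [2.79, 2.79, 3.14, 3.14, 3.14, 3.14].

### API

Orientations are given as a rotation vector (axis times angle).
In Python, from cell import r, optics gives the robot as it stands.
- The arm moves only by the tool apply_moves, never from a script. Its argument "moves" is a list of rows, each a list of 5 numbers: the shift along the tool's x, y, z in shares of 800 mm (1.0 is 800 mm), then the turn about the tool's z in fractions of the full range, 1 being 360 degrees, then the opening, from 0 (shut) to 1 (fully open). A call has 1 to 10 rows; each row is the pose to reach, as a shift and turn from the pose commanded when the call began, along the tool's axes at that moment; what a row does not reach only later rows make up. A row lasts 1/8 s, in which the tool goes at most 62.5 mm and 10.7 degrees, less where a joint would pass 70% of its speed; a pose out of reach is approached as far as the arm can. No shift or turn number may pass 1 either way. A call with a gripper value outside its range is refused whole. The fingers move at their own pace and stop on an object; "force" is the grip in N (left out, the last holds). Time passes only in rows, so rows that repeat a pose let the fingers close. It gives the time, the measured TCP pose, the force, the opening and the grip force at its end, in the units of the state.
- r.state(): the state, without advancing time (a new reading comes with each control period).
- optics.camera(name): name is "scene" or "side" or "wrist"; returns a dict with "image" (384x512x3 uint8, red, green, blue), "z_map" (384x512 float32, mm along the optical axis (not along the pixel's ray), 0 where there is no reading), "camera_matrix" (3x3 intrinsics, pixels), "dist_coeffs" ([k1, k2, p1, p2, k3] as OpenCV has them; the pictures are not rectified), "R" (3x3) and "t" (3): a world point X has camera coordinates R X + t. Camera axes: x right, y down, z forward; pixel columns grow to the right and rows downward; lengths in mm; the calibration is good to about 2 mm. A picture is of the moment at which its call begins.
- r.finish_job(): hands the job in; it is judged then, once.
The state is a dict: "time_s": time; "qpos": joint angles; "joint_vel": joint speeds; "joint_torque": joint torques, N m; "ee_pos": TCP position; "ee_rot": TCP orientation; "wrist_force": force on the tool from outside, world axes, zero at the start; "wrist_torque": the same for the moment, N m; "gripper_width": opening from 0.0 (shut) to 1.0 (fully open); "gripper_force": force on a finger pad.
Only numpy, scipy, OpenCV 4.12 (cv2) and the standard library are available. Lean on these libraries where they do the work, as an engineer would, in place of code of your own. Each camera call takes 0.05 s, during which the arm holds its last target. There are 200 camera calls.

## Working session

There is one attempt and no reset: what is moved stays moved. The work goes in short steps, Python scripts to look and compute and a tool call to move; the robot and the scene stay as the last step left them, time stands still between calls to the robot, and variables do not carry over. Pictures are saved under pics/ and viewed, at most 14 in all, crops included, and the job is handed in when it is done.

Besides the shell and the picture viewer there is one more tool, called in YAML: its name, and indented under it one key for each argument. apply_moves: Moves the arm, as the interface text tells. Its arguments: {"type":"object","properties":{"moves":{"type":"array"},"force":{"type":"number"}},"required":["moves"]}

```bash
mkdir -p pics; cat > h.py <<'E'
import numpy as np, cv2, os
from cell import r, optics
def shot(n,f):
    c=optics.camera(n); cv2.imwrite('pics/'+f+'.png',c['image'][:,:,::-1]); np.save('pics/'+f+'.npy',c,allow_pickle=True); return c
def load(f): return np.load('pics/'+f+'.npy',allow_pickle=True).item()
def rays(c,uv):
    p=cv2.undistortPoints(np.float32(uv).reshape(-1,1,2),c['camera_matrix'],c['dist_coeffs'])[:,0]
    return np.c_[p,np.ones(len(p))]
def at_depth(c,uv,z): return (rays(c,uv)*np.reshape(z,(-1,1))-c['t'])@c['R']
def at_height(c,uv,h):
    d=rays(c,uv)@c['R']; o=-c['R'].T@c['t']
    return o+d*((np.array(h)-o[2])/d[:,2])[:,None]
def cloud(c):
    v,u=np.mgrid[:384,:512]; return at_depth(c,np.c_[u.ravel(),v.ravel()],c['z_map'].ravel()).reshape(384,512,3)
E
python3 - <<'E'
from h import *
print(r.state())
for n in('scene','side','wrist'):
    c=shot(n,n+'0'); print(n,-c['R'].T@c['t'])
cv2.imwrite('pics/a.png',np.hstack([cv2.imread('pics/side0.png'),cv2.imread('pics/wrist0.png')])[:, :, :]) 
i=cv2.imread('pics/a.png'); cv2.imwrite('pics/a.png',cv2.resize(i,(800,300)))
E
```

```text
{'time_s': 0.0, 'qpos': array([-1.12175378e-01,  2.17764952e-01,  1.61495432e+00,  2.13162270e-05,
        1.31131671e+00, -1.12204759e-01]), 'joint_vel': array([ 5.34167809e-04, -1.43441190e-03,  7.23054872e-04,  1.84152408e-03,
       -9.53266007e-05,  5.46010749e-04]), 'joint_torque': array([-2.90135131e-04, -3.96841800e+01, -3.03850436e+01, -2.80225659e-04,
        9.87685227e-03,  9.68610237e-06]), 'ee_pos': array([6.24168293e+02, 1.37571121e-01, 2.29951055e+02]), 'ee_rot': array([-2.22005449, -2.22010752,  0.00236622]), 'wrist_force': array([-0.3550139 ,  0.15884259,  0.70218039]), 'wrist_torque': array([-0.00678819,  0.03681067, -0.0333124 ]), 'gripper_force': 0.0, 'gripper_width': 0.9967130157350148}
scene [169.09977869 927.61708842 547.14361706]
side [199.66328037 950.60639052 639.129315  ]
wrist [624.76279228  71.73318776 372.8655439 ]
```

View pics/scene0.png

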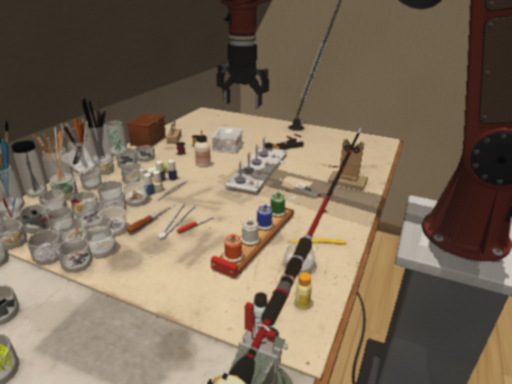

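View pics/a.png

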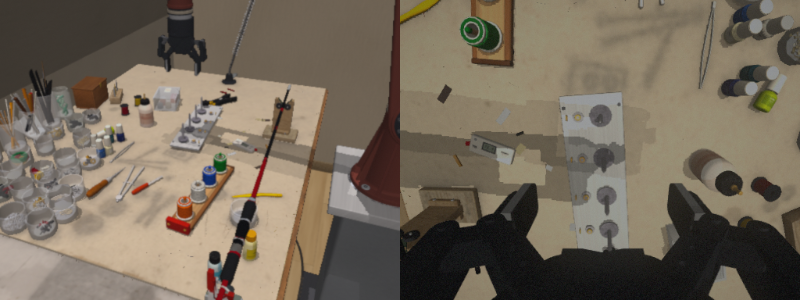

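Rack from the red block (scene ≈(225,265)) outwards: orange (233,245), white (249,232), blue (264,215), green (278,203). The carriage is at (255,168). I still need to find the knob end, and how high the rod near the rack is.

```bash
python3 - <<'E'
from h import *
s=cv2.imread('pics/side0.png'); w=cv2.imread('pics/wrist0.png'); sc=cv2.imread('pics/scene0.png')
a=cv2.resize(sc[130:205,205:305],(400,300),interpolation=3); b=cv2.resize(s[130:205,205:305],(400,300),interpolation=3)
d=cv2.resize(sc[180:285,200:340],(400,300),interpolation=3); e=cv2.resize(w[110:320,180:460],(400,300),interpolation=3)
cv2.imwrite('pics/b.png',np.vstack([np.hstack([a,b]),np.hstack([d,e])]))
c=load('scene0'); P=cloud(c)
for n,uv in dict(rod=[(348,155),(330,195),(305,243),(290,275),(265,325)],peg=[(233,240),(249,227),(264,211),(278,199)],red=[(225,265)]).items():
    for u,v in uv: print(n,(u,v),P[v,u].round())
c=load('wrist0');P=cloud(c)
for uv in [(103,42),(386,70),(386,100),(390,230)]: print(uv,P[uv[1],uv[0]].round())
# tall things map
for n in('scene0','side0'):
    c=load(n);P=cloud(c).reshape(-1,3);ok=(c['z_map'].ravel()>0)&(P[:,0]>250)&(P[:,0]<1000)&(abs(P[:,1])<600)&(P[:,2]>0)
    P=P[ok]; H=np.zeros((15,24),int)
    np.maximum.at(H,(((P[:,0]-250)//50).astype(int),((P[:,1]+600)//50).astype(int)),P[:,2].astype(int)); print(H)
E
```

```text
rod (348, 155) [326. -52. 133.]
rod (330, 195) [315. 181. 129.]
rod (305, 243) [306. 392. 142.]
rod (290, 275) [303. 479. 138.]
rod (265, 325) [301. 585. 135.]
peg (233, 240) [472. 350.  68.]
peg (249, 227) [461. 294.  69.]
peg (264, 211) [458. 217.  68.]
peg (278, 199) [449. 147.  67.]
red (225, 265) [469. 392.  33.]
(103, 42) [625.  72. 373.]
(386, 70) [782. 117.  -0.]
(386, 100) [786.  81.  -0.]
(390, 230) [779. -67.  69.]
[[  4   3   4   3   2 513   2   2  19  20   2   2   2   2   1   8   2   3
    3 137 139 140 142 142]
 [  3   3   2   2   2   2 136 135 140 140 135 135 135 135 136 136 137 137
  136 144 143 142 143 177]
 [  4   3   1   0   0   0   2   2 140 139   5  11   1   2   1   2   4  44
   45   3   3  76   2   0]
 [  2   2   3   2   2   2   2   4   2   2  11  12   3   1  69  68  68  63
   18  34   2   3   2   0]
 [  2   3   2   3   3   2   1   2   2   2  11  11   4   1  79  68  79  80
   80  68   3   3   2   0]
 [  3   2   2   2  17   2   2   2   1   1   3 303 302   1   2   2   2   2
   17  34   3   3   2   0]
 [249   2   7   8  21  22  22  19  27  28 498 506 503 508   1   
[... 1661 characters left out ...]
40   5   5   2   2  16  41  26  18  19 348 449  18   2   8   9  12
   13   3   3   4   4   0]
 [  5   6   5   4   4   3   2  54  52   2   3   3   2   2   2   8   8  19
   23  21  47  51  50   0]
 [  5   5   5   4   2  55  59  57  57   3 110 104   3   6   5   6   2   2
   52  61  60  57  54   0]
 [  6   6   4   4   3   0  59  59  58   2 123 103   3  62  62  63  46  49
   53  61  63  55  55   0]
 [  5   5   5   5   0   2  57   2  41   2   3   2  26  62  60  62  45  49
   52  53  50  54  54   0]
 [  6   5   6   6   6   5   5  43  43  41  41   3   2  25  52  51  42  44
   44  50  53  43   0   0]
 [  5   5   6   4   5   5   5  32  33   6  36  39  48  52 447 457 465   2
   46  46  53  38   0   0]]
```

View pics/b.png

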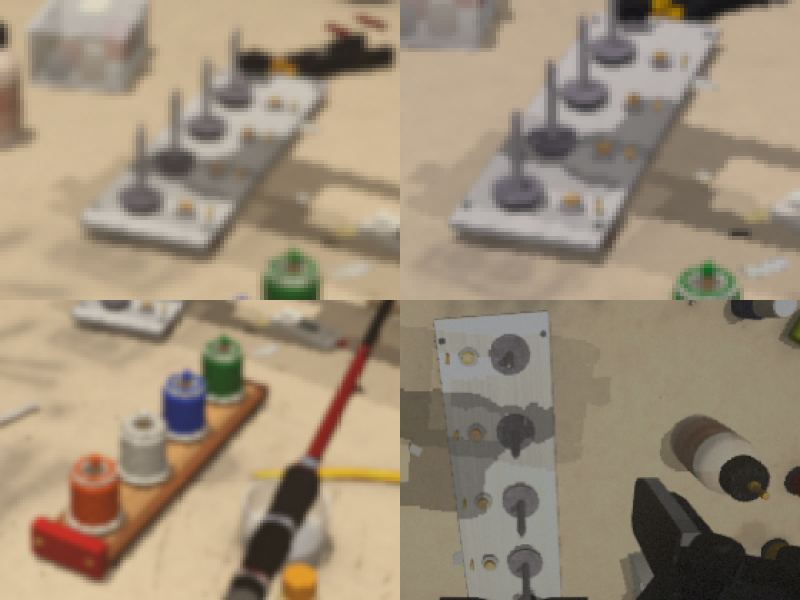

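The carriage's tensioners lie on its world −x side, so its frame is close to world-aligned and the knob should be at the far −y end, which the wrist camera can't see from here. I'll fit the spools and spindles from the depth clouds and check the antenna.

```bash
python3 - <<'E'
from h import *
from scipy.optimize import least_squares
c={n:load(n+'0') for n in('scene','side','wrist')}
P={n:cloud(x) for n,x in c.items()}
for k,g in enumerate([(469,350),(462,290),(455,217),(449,147)]):
  for n in ('scene','side'):
    p=P[n].reshape(-1,3); ok=(p[:,2]>30)&(p[:,2]<56)
    q=p[ok]; q=q[np.hypot(q[:,0]-g[0],q[:,1]-g[1])<28]
    f=least_squares(lambda v:np.hypot(q[:,0]-v[0],q[:,1]-v[1])-19,g,loss='soft_l1'); 
    t=p[(p[:,2]>64)&(p[:,2]<72)]; t=t[np.hypot(*(t[:,:2]-g).T)<25]
    print('peg',k,n,len(q),f.x.round(1),'top mid',((t.max(0)+t.min(0))/2).round(1),len(t))
# spindles
for n in ('scene','side','wrist'):
    p=P[n].reshape(-1,3); q=p[(p[:,2]>40)&(p[:,2]<90)&(p[:,0]>560)&(p[:,0]<680)&(p[:,1]>-260)&(p[:,1]<130)]
    print(n,len(q))
    m,l=None,None
    if len(q)>4:
        y=np.sort(q[:,1]); cl=np.split(q[np.argsort(q[:,1])],np.where(np.diff(y)>15)[0]+1)
        for z in cl: print(len(z),z.mean(0).round(1),z.min(0).round(),z.max(0).round())
# plate from wrist: points z 14..26 ; black knob
p=P['wrist'];print(p[60:300:30,380].round())
# antenna: pixels scene
for uv in [(300,118),(308,92),(318,62),(330,30),(338,5)]:
    w=c['scene']['z_map'][uv[1],uv[0]-3:uv[0]+4]; j=np.where(w>0,w,9e9).argmin(); print('ant',P['scene'][uv[1],uv[0]-3+j].round())
E
```

```text
peg 0 scene 179 [475.5 346.4] top mid [474.2 347.4  67.9] 117
peg 0 side 201 [476.7 348.2] top mid [475.5 349.4  67.6] 169
peg 1 scene 151 [467.8 276.3] top mid [467.3 280.3  68. ] 93
peg 1 side 189 [469.2 278.2] top mid [468.3 282.2  68. ] 131
peg 2 scene 143 [462.6 206.2] top mid [461.2 209.7  67.4] 77
peg 2 side 164 [463.9 208.3] top mid [462.4 212.7  67.5] 116
peg 3 scene 121 [455.  137.5] top mid [453.9 141.2  67.5] 72
peg 3 side 150 [456.8 139.5] top mid [455.9 142.8  67.6] 101
scene 133
19 [ 638.  -238.1   41.6] [ 626. -255.   40.] [ 650. -223.   43.]
24 [ 634.2 -186.2   61.9] [ 630. -191.   41.] [ 638. -181.   83.]
25 [ 629.7 -115.9   62.7] [ 627. -121.   41.] [ 633. -111.   86.]
37 [624.4 -47.6  61.3] [621. -52.  41.] [629. -45.  85.]
28 [618.5  23.2  62.6] [616.  19.  41.] [620.  25.  85.]
side 183
24 [ 639.4 -237.5   41.5] [ 627. -253.   40.] [ 652. -223.   44.]
32 [ 636.1 -184.    62.5] [ 633. -187.   44.] [ 641. -181.   83.]
41 [ 630.6 -113.7   62.2] [ 628. -120.   42.] [ 635. -108.   85.]
43 [625.6 -44.   62.7] [622. -48.  42.] [629. -41.  85.]
43 [620.9  25.6  62.9] [618.  21.  40.] [626.  32.  87.]
wrist 364
98 [ 635.9 -184.5   62.7] [ 633. -187.   41.] [ 639. -182.   82.]
112 [ 631.4 -114.3   64.6] [ 628. -118.   42.] [ 635. -112.   87.]
93 [626.1 -45.4  66.5] [623. -49.  41.] [629. -44.  87.]
61 [621.4  24.   70.9] [618.  19.  40.] [624.  26.  87.]
[[ 773.  128.    1.]
 [ 777.   93.    0.]
 [ 780.   56.    2.]
 [ 784.   17.    1.]
 [ 789.  -24.    1.]
 [ 778.  -54.   38.]
 [ 801. -115.   -1.]
 [ 671.   12.  279.]]
ant [ 634. -545.   46.]
ant [ 603. -569.  154.]
ant [ 586. -601.  268.]
ant [ 563. -649.  384.]
ant [ 544. -674.  474.]
```

The knob is confirmed at about (638,−238,42), so the nearest spindle, S1 at (635.5,−186), takes orange. S2 (631,−116) takes white, S3 (625.5,−47) blue and S4 (620.5,23.5) green. The pegs are at x,y = 476,347.5 / 469,278 / 463,207.5 / 456,139. The antenna is well away from the work. I'll start with green.

The manual's scale: shifts go in shares of 800 mm and turns go in shares of 360 degrees. Converting my numbers, -169 mm / 800 = -0.2113, 139 mm / 800 = 0.1738.

apply_moves:
  moves:
    - [0.0288,-0.035,0.0238,0,1]
    - [0.0575,-0.07,0.0475,0,1]
    - [0.0875,-0.1063,0.0725,0,1]
    - [0.1163,-0.1413,0.0963,0,1]
    - [0.145,-0.1763,0.1213,0,1]
    - [0.1738,-0.2113,0.1325,0,1]
    - [0.1738,-0.2113,0.1325,0,1]
    - [0.1738,-0.2113,0.1325,0,1]
    - [0.1738,-0.2113,0.1325,0,1]
  force: 40

```text
time_s: 1.27
ee_pos: [457.5, 138.6, 126.1]
ee_rot: [2.221, 2.22, 0.002]
wrist_force: [0.3, -0.2, -0.2]
gripper_width: 1.001
gripper_force: 0.0
```

```bash
python3 - <<'E'
from h import *
c=shot('wrist','w1'); P=cloud(c).reshape(-1,3); print(r.state()['qpos'].round(2))
for g in [(469,278),(463,207.5),(456,139)]:
    t=P[(P[:,2]>63)&(P[:,2]<73)]; t=t[np.hypot(*(t[:,:2]-g).T)<24]; print(g,len(t),((t.max(0)+t.min(0))/2).round(1) if len(t) else '', (np.ptp(t,0)).round(1) if len(t) else '')
E
```

```text
[ 0.15  0.02  2.04 -0.    1.08  0.15]
(469, 278) 972 [468.4 268.4  67.2] [35.1 17.   8.4]
(463, 207.5) 1525 [462.8 208.6  66.8] [34.8 35.3  7.6]
(456, 139) 1309 [455.5 140.1  67.6] [35.1 35.5  9.3]
```

View pics/w1.png

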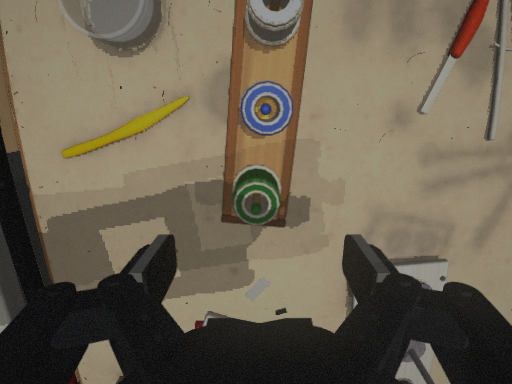

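Green is at (255,200), between the fingers, and blue is at (266,108). The top-flange fits are 35 mm across as specified, and they match the peg positions to about 1 mm. Next I descend and grip.

In the tool's units: 98 mm / 800 = 0.1225, 85 mm / 800 = 0.1063.

apply_moves:
  moves:
    - [0.0013,0,0.0375,0,1]
    - [0.0013,0,0.075,0,1]
    - [0.0013,0,0.1063,0,1]
    - [0.0013,0,0.1225,0,1]
    - [0.0013,0,0.1225,0,0.5]
    - [0.0013,0,0.1225,0,0.2]
    - [0.0013,0,0.1225,0,0]
    - [0.0013,0,0.1225,0,0]
    - [0.0013,0,0.1225,0,0]
    - [0.0013,0,0.1225,0,0]
  force: 40

```text
time_s: 2.58
ee_pos: [457.4, 140.2, 28.8]
ee_rot: [2.22, 2.22, 0.003]
wrist_force: [-1.2, 0.2, 7.1]
gripper_width: 0.442
gripper_force: 40.3
```

In the tool's units: 164 mm / 800 = 0.205, 143 mm / 800 = 0.1788.

apply_moves:
  moves:
    - [0,0,-0.0375,0,0]
    - [0,0,-0.075,0,0]
    - [0,0,-0.1125,0,0]
    - [-0.025,0.035,-0.1125,0,0]
    - [-0.06,0.085,-0.1125,0,0]
    - [-0.095,0.135,-0.1125,0,0]
    - [-0.125,0.1788,-0.1125,0,0]
    - [-0.145,0.205,-0.1125,0,0]
    - [-0.145,0.205,-0.1125,0,0]
    - [-0.145,0.205,-0.1125,0,0]

```text
time_s: 3.82
ee_pos: [618.8, 24.6, 116.7]
ee_rot: [-2.22, -2.22, 0.002]
wrist_force: [0.3, 0.2, -1.0]
gripper_width: 0.44
gripper_force: 40.4
```

```bash
cat > chk.py <<'E'
import sys; from h import *
f=sys.argv[1]; out=[]
for n in('side','scene'):
    shot(n,f+n); i=cv2.imread('pics/'+f+n+'.png'); out.append(cv2.resize(i[110:215,190:330],(400,300),interpolation=3))
cv2.imwrite('pics/'+f+'.png',np.hstack(out))
E
python3 chk.py k1
```

```text
(no output)
```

View pics/k1.png

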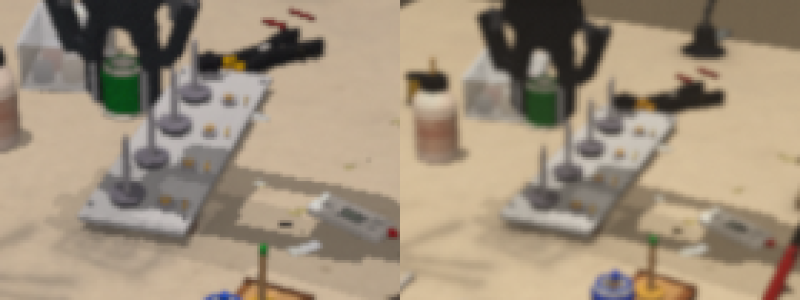

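Green is held upright above the carriage, at (125,85) in the left crop, and its peg is bare. I'll measure the spool's centre against the spindle line.

```bash
cat > fit.py <<'E'
import sys; from h import *
from scipy.optimize import least_squares
f,x,y,lo,hi=sys.argv[1],*map(float,sys.argv[2:6])
for n in('side','scene'):
    c=load(f+n); p=cloud(c).reshape(-1,3); q=p[(c['image'].reshape(-1,3).max(1)>60)&(p[:,2]>lo)&(p[:,2]<hi)]
    q=q[np.hypot(*(q[:,:2]-(x,y)).T)<28]
    s=least_squares(lambda v:np.hypot(*(q[:,:2]-v).T)-19,(x,y),loss='soft_l1')
    print(n,len(q),s.x.round(1),q[:,2].min().round(1),q[:,2].max().round(1))
E
python3 fit.py k1 620 23 100 160; python3 fit.py k1 620 23 122 148
```

```text
side 345 [619.4  24.8] 110.4 157.6
scene 258 [619.2  23.3] 111.0 158.7
side 152 [619.4  24.7] 122.0 148.0
scene 120 [620.3  23.5] 122.1 148.0
```

In the tool's units: 85 mm / 800 = 0.1063, 83 mm / 800 = 0.1038.

apply_moves:
  moves:
    - [-0.0013,0,0.0188,0,0]
    - [-0.0013,0,0.0375,0,0]
    - [-0.0013,0,0.0563,0,0]
    - [-0.0013,0,0.075,0,0]
    - [-0.0013,0,0.0913,0,0]
    - [-0.0013,0,0.1,0,0]
    - [-0.0013,0,0.1038,0,0]
    - [-0.0013,0,0.1063,0,0]
    - [-0.0013,0,0.1063,0,0]

```text
time_s: 5.05
ee_pos: [620.6, 23.0, 32.9]
ee_rot: [2.221, 2.221, 0.001]
wrist_force: [-0.2, 0.6, -0.3]
gripper_width: 0.442
gripper_force: 40.4
```

In the tool's units: -93 mm / 800 = -0.1163, -60 mm / 800 = -0.075.

apply_moves:
  moves:
    - [0,0,0,0,0.6]
    - [0,0,0,0,0.8]
    - [0,0,0,0,0.8]
    - [0,0,0,0,0.8]
    - [0,0,-0.0375,0,0.8]
    - [0,0,-0.075,0,0.9]
    - [0,0,-0.1163,0,1]
    - [0,0,-0.1163,0,1]

```text
time_s: 6.05
ee_pos: [623.0, 22.8, 129.2]
ee_rot: [2.217, 2.217, 0.008]
wrist_force: [-0.2, 0.5, 0.2]
gripper_width: 1.002
gripper_force: 0.0
```

```bash
python3 chk.py k2; python3 fit.py k2 620 23 36 62;python3 - <<'E'
from h import *
for n in('side','scene'):
    p=cloud(load('k2'+n)).reshape(-1,3); p=p[(np.hypot(p[:,0]-620,p[:,1]-23)<16)&(p[:,2]>60)&(p[:,2]<80)]; print(np.median(p[:,2]))
E
```

```text
side 124 [622.1  22.6] 36.1 62.0
scene 99 [620.2  20.1] 36.1 61.9
71.62599395222489
70.6030355802544
```

View pics/k2.png

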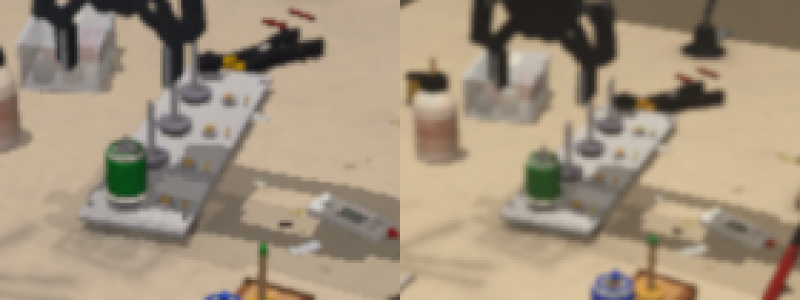

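Green is seated: at (125,172) in the left crop, top at 71–72 mm as expected. Blue is next.

In the tool's units: 185 mm / 800 = 0.2313, -157 mm / 800 = -0.1963.

apply_moves:
  moves:
    - [0.025,-0.0213,0,0,1]
    - [0.075,-0.0638,0,0,1]
    - [0.125,-0.1063,0,0,1]
    - [0.175,-0.1488,0,0,1]
    - [0.2125,-0.1813,0,0,1]
    - [0.2313,-0.1963,0,0,1]
    - [0.2313,-0.1963,0,0,1]
    - [0.2313,-0.1963,0.0375,0,1]
    - [0.2313,-0.1963,0.075,0,1]
    - [0.2313,-0.1963,0.0938,0,1]

```text
time_s: 7.4
ee_pos: [462.9, 206.5, 48.4]
ee_rot: [-2.223, -2.219, 0.004]
wrist_force: [-0.5, 0.5, 0.9]
gripper_width: 0.998
gripper_force: 0.0
```

apply_moves:
  moves:
    - [0,0,0.0188,0,1]
    - [0,0,0.0288,0,1]
    - [0,0,0.0288,0,0.5]
    - [0,0,0.0288,0,0.2]
    - [0,0,0.0288,0,0]
    - [0,0,0.0288,0,0]
    - [0,0,0.0288,0,0]
    - [0,0,0.0288,0,0]

```text
time_s: 8.4
ee_pos: [464.0, 208.4, 28.4]
ee_rot: [2.221, 2.221, 0.003]
wrist_force: [1.1, 0.2, 6.0]
gripper_width: 0.427
gripper_force: 40.5
```

In the tool's units: -255 mm / 800 = -0.3188, 162.5 mm / 800 = 0.2031.

apply_moves:
  moves:
    - [0,0,-0.0375,0,0]
    - [0,0,-0.075,0,0]
    - [0,0,-0.1125,0,0]
    - [-0.0313,0.02,-0.1125,0,0]
    - [-0.0875,0.0563,-0.1125,0,0]
    - [-0.15,0.0963,-0.1125,0,0]
    - [-0.2125,0.1363,-0.1125,0,0]
    - [-0.2688,0.1713,-0.1125,0,0]
    - [-0.3063,0.195,-0.1125,0,0]
    - [-0.3188,0.2031,-0.1125,0,0]

```text
time_s: 9.65
ee_pos: [625.8, -48.9, 116.5]
ee_rot: [-2.224, -2.218, 0.001]
wrist_force: [-0.3, 0.4, 0.7]
gripper_width: 0.425
gripper_force: 40.2
```

apply_moves:
  moves:
    - [0,0,0,0,0]
    - [0,0,0,0,0]
    - [0,0,0,0,0]

```text
time_s: 10.02
ee_pos: [624.7, -45.6, 117.1]
ee_rot: [-2.219, -2.223, 0.001]
wrist_force: [-0.0, -0.3, -0.9]
gripper_width: 0.429
gripper_force: 40.2
```

```bash
python3 chk.py k3; python3 fit.py k3 625 -47 122 148
```

```text
side 161 [626.2 -44.2] 122.2 148.0
scene 126 [625.9 -46.9] 122.0 147.7
```

In the tool's units: 85 mm / 800 = 0.1063, 83 mm / 800 = 0.1038.

apply_moves:
  moves:
    - [-0.0025,0,0.0125,0,0]
    - [-0.0025,0,0.0313,0,0]
    - [-0.0025,0,0.05,0,0]
    - [-0.0025,0,0.0688,0,0]
    - [-0.0025,0,0.0875,0,0]
    - [-0.0025,0,0.1,0,0]
    - [-0.0025,0,0.1038,0,0]
    - [-0.0025,0,0.1063,0,0]
    - [-0.0025,0,0.1063,0,0]

```text
time_s: 11.25
ee_pos: [626.1, -49.1, 32.9]
ee_rot: [2.221, 2.221, 0.001]
wrist_force: [1.0, -0.6, -0.5]
gripper_width: 0.422
gripper_force: 40.3
```

In the tool's units: -93 mm / 800 = -0.1163, -60 mm / 800 = -0.075.

apply_moves:
  moves:
    - [0,0,0,0,0.6]
    - [0,0,0,0,0.8]
    - [0,0,0,0,0.8]
    - [0,0,0,0,0.8]
    - [0,0,-0.0375,0,0.8]
    - [0,0,-0.075,0,0.9]
    - [0,0,-0.1163,0,1]
    - [0,0,-0.1163,0,1]

```text
time_s: 12.25
ee_pos: [628.4, -49.5, 129.2]
ee_rot: [2.217, 2.217, 0.007]
wrist_force: [0.4, -0.5, -0.0]
gripper_width: 0.998
gripper_force: 0.0
```

```bash
python3 chk.py k4; python3 fit.py k4 625 -47 36 62;python3 - <<'E'
from h import *
for n in('side','scene'):
    p=cloud(load('k4'+n)).reshape(-1,3); p=p[(np.hypot(p[:,0]-625,p[:,1]+48)<16)&(p[:,2]>60)&(p[:,2]<82)]; print(np.median(p[:,2]))
E
```

```text
side 104 [627.9 -48.9] 37.0 61.9
scene 78 [626.1 -51.5] 36.1 61.6
71.25820481476629
70.64436460229209
```

View pics/k4.png

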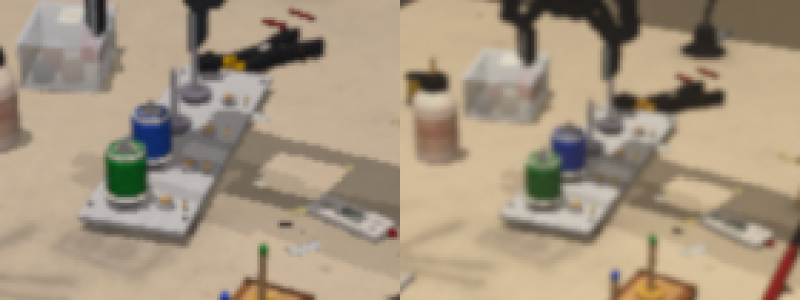

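Blue is seated at (152,130) in the left crop, top at about 71 mm. White is next.

In the tool's units: 327 mm / 800 = 0.4088, -156.5 mm / 800 = -0.1956.

apply_moves:
  moves:
    - [0.0313,-0.015,0,0,1]
    - [0.0938,-0.045,0,0,1]
    - [0.1563,-0.075,0,0,1]
    - [0.2188,-0.105,0,0,1]
    - [0.2813,-0.135,0,0,1]
    - [0.3438,-0.165,0,0,1]
    - [0.39,-0.1863,0,0,1]
    - [0.4088,-0.1956,0,0,1]
    - [0.4088,-0.1956,0,0,1]
    - [0.4088,-0.1956,0.0375,0,1]

```text
time_s: 13.6
ee_pos: [471.8, 278.3, 97.3]
ee_rot: [2.22, 2.219, 0.009]
wrist_force: [-0.1, 0.8, -0.5]
gripper_width: 1.004
gripper_force: 0.0
```

In the tool's units: 68 mm / 800 = 0.085, 58 mm / 800 = 0.0725.

apply_moves:
  moves:
    - [0,0,0.0375,0,1]
    - [0,0,0.0725,0,1]
    - [0,0,0.085,0,1]
    - [0,0,0.085,0,0.5]
    - [0,0,0.085,0,0.2]
    - [0,0,0.085,0,0]
    - [0,0,0.085,0,0]
    - [0,0,0.085,0,0]
    - [0,0,0.085,0,0]

```text
time_s: 14.72
ee_pos: [470.5, 278.6, 29.0]
ee_rot: [2.22, 2.221, 0.004]
wrist_force: [0.7, -0.3, 6.9]
gripper_width: 0.444
gripper_force: 40.5
```

In the tool's units: -330 mm / 800 = -0.4125, -280 mm / 800 = -0.35.

apply_moves:
  moves:
    - [0,0,-0.0375,0,0]
    - [0,0,-0.075,0,0]
    - [0,0,-0.1125,0,0]
    - [-0.0375,0.015,-0.1125,0,0]
    - [-0.1,0.0413,-0.1125,0,0]
    - [-0.1625,0.0663,-0.1125,0,0]
    - [-0.225,0.0925,-0.1125,0,0]
    - [-0.2875,0.1175,-0.1125,0,0]
    - [-0.35,0.1438,-0.1125,0,0]
    - [-0.4125,0.17,-0.1125,0,0]

```text
time_s: 15.98
ee_pos: [605.1, -53.4, 117.0]
ee_rot: [-2.221, -2.221, -0.0]
wrist_force: [1.1, 1.3, -1.8]
gripper_width: 0.439
gripper_force: 40.4
```

In the tool's units: -64.5 mm / 800 = -0.0806, -60 mm / 800 = -0.075.

apply_moves:
  moves:
    - [-0.05,0.02,0,0,0]
    - [-0.075,0.03,0,0,0]
    - [-0.0806,0.0325,0,0,0]
    - [-0.0806,0.0325,0,0,0]
    - [-0.0806,0.0325,0,0,0]
    - [-0.0806,0.0325,0,0,0]

```text
time_s: 16.73
ee_pos: [630.7, -115.2, 117.3]
ee_rot: [-2.219, -2.223, 0.0]
wrist_force: [-1.1, 0.4, -1.8]
gripper_width: 0.443
gripper_force: 40.4
```

```bash
python3 chk.py k5; python3 fit.py k5 631 -116 122 148
```

```text
side 152 [ 631.2 -114.1] 122.1 147.7
scene 121 [ 630.8 -116.7] 122.3 147.8
```

In the tool's units: 85 mm / 800 = 0.1063, 83 mm / 800 = 0.1038.

apply_moves:
  moves:
    - [-0.0013,0,0.0125,0,0]
    - [-0.0013,0,0.0313,0,0]
    - [-0.0013,0,0.05,0,0]
    - [-0.0013,0,0.0688,0,0]
    - [-0.0013,0,0.0875,0,0]
    - [-0.0013,0,0.1,0,0]
    - [-0.0013,0,0.1038,0,0]
    - [-0.0013,0,0.1063,0,0]
    - [-0.0013,0,0.1063,0,0]

```text
time_s: 17.95
ee_pos: [631.8, -117.7, 33.1]
ee_rot: [2.22, 2.22, 0.002]
wrist_force: [-0.6, 0.3, -0.0]
gripper_width: 0.444
gripper_force: 40.4
```

In the tool's units: -93 mm / 800 = -0.1163, -60 mm / 800 = -0.075.

apply_moves:
  moves:
    - [0,0,0,0,0.6]
    - [0,0,0,0,0.8]
    - [0,0,0,0,0.8]
    - [0,0,0,0,0.8]
    - [0,0,-0.0375,0,0.8]
    - [0,0,-0.075,0,0.9]
    - [0,0,-0.1163,0,1]
    - [0,0,-0.1163,0,1]

```text
time_s: 18.95
ee_pos: [633.9, -118.3, 129.3]
ee_rot: [2.216, 2.217, 0.006]
wrist_force: [0.3, 1.0, -0.2]
gripper_width: 1.001
gripper_force: 0.0
```

```bash
python3 chk.py k6; python3 fit.py k6 631 -117 36 62;python3 fit.py k6 476 347.5 32 56; python3 - <<'E'
from h import *
for n in('side','scene'):
    p=cloud(load('k6'+n)).reshape(-1,3); p=p[(np.hypot(p[:,0]-631,p[:,1]+117)<16)&(p[:,2]>60)&(p[:,2]<82)]; print(np.median(p[:,2]))
E
```

```text
side 90 [ 633.5 -117.7] 36.0 61.9
scene 63 [ 631.6 -119.9] 36.9 61.9
side 191 [476.7 348.1] 32.1 55.9
scene 163 [475.6 346.3] 32.2 55.6
71.07888202832632
70.2857045599106
```

White is seated. Orange is last.

In the tool's units: 465.5 mm / 800 = 0.5819, -155 mm / 800 = -0.1938.

apply_moves:
  moves:
    - [0.0375,-0.0125,0,0,1]
    - [0.1063,-0.035,0,0,1]
    - [0.175,-0.0588,0,0,1]
    - [0.2438,-0.0813,0,0,1]
    - [0.3125,-0.1038,0,0,1]
    - [0.3813,-0.1275,0,0,1]
    - [0.45,-0.15,0,0,1]
    - [0.5188,-0.1725,0,0,1]
    - [0.5625,-0.1875,0,0,1]
    - [0.5819,-0.1938,0,0,1]

```text
time_s: 20.3
ee_pos: [473.8, 349.0, 123.2]
ee_rot: [-2.218, -2.224, 0.006]
wrist_force: [0.3, -0.4, 0.2]
gripper_width: 0.999
gripper_force: 0.0
```

In the tool's units: 98 mm / 800 = 0.1225, 88 mm / 800 = 0.11.

apply_moves:
  moves:
    - [0,0,0,0,1]
    - [0,0,0.0375,0,1]
    - [0,0,0.075,0,1]
    - [0,0,0.11,0,1]
    - [0,0,0.1225,0,1]
    - [0,0,0.1225,0,0.4]
    - [0,0,0.1225,0,0]
    - [0,0,0.1225,0,0]
    - [0,0,0.1225,0,0]
    - [0,0,0.1225,0,0]

```text
time_s: 21.55
ee_pos: [477.5, 348.7, 29.1]
ee_rot: [2.22, 2.221, 0.005]
wrist_force: [0.0, -0.5, 5.5]
gripper_width: 0.444
gripper_force: 40.5
```

apply_moves:
  moves:
    - [0,0,-0.0375,0,0]
    - [0,0,-0.075,0,0]
    - [0,0,-0.1125,0,0]
    - [-0.0375,0.0113,-0.1125,0,0]
    - [-0.1,0.03,-0.1125,0,0]
    - [-0.1625,0.0488,-0.1125,0,0]
    - [-0.225,0.0675,-0.1125,0,0]
    - [-0.2875,0.0863,-0.1125,0,0]
    - [-0.35,0.105,-0.1125,0,0]
    - [-0.4125,0.1238,-0.1125,0,0]

```text
time_s: 22.8
ee_pos: [574.9, 16.6, 117.1]
ee_rot: [-2.221, -2.221, 0.0]
wrist_force: [-0.5, -0.1, 0.1]
gripper_width: 0.444
gripper_force: 40.3
```

In the tool's units: -205 mm / 800 = -0.2563, -190 mm / 800 = -0.2375.

apply_moves:
  moves:
    - [-0.0625,0.0188,0,0,0]
    - [-0.125,0.0375,0,0,0]
    - [-0.1875,0.0563,0,0,0]
    - [-0.2375,0.07,0,0,0]
    - [-0.2563,0.0756,0,0,0]
    - [-0.2563,0.0756,0,0,0]
    - [-0.2563,0.0756,0,0,0]
    - [-0.2563,0.0756,0,0,0]

```text
time_s: 23.8
ee_pos: [635.2, -185.2, 117.1]
ee_rot: [-2.219, -2.223, 0.0]
wrist_force: [-0.0, 0.5, -0.9]
gripper_width: 0.446
gripper_force: 40.3
```

```bash
python3 chk.py k7; python3 fit.py k7 635.5 -186 122 148
```

```text
side 147 [ 635.9 -185. ] 122.2 147.9
scene 118 [ 635.4 -186.6] 122.3 147.2
```

In the tool's units: 85 mm / 800 = 0.1063, 83 mm / 800 = 0.1038.

apply_moves:
  moves:
    - [-0.0013,0,0.0125,0,0]
    - [-0.0013,0,0.0313,0,0]
    - [-0.0013,0,0.05,0,0]
    - [-0.0013,0,0.0688,0,0]
    - [-0.0013,0,0.0875,0,0]
    - [-0.0013,0,0.1,0,0]
    - [-0.0013,0,0.1038,0,0]
    - [-0.0013,0,0.1063,0,0]
    - [-0.0013,0,0.1063,0,0]

```text
time_s: 25.02
ee_pos: [636.3, -188.3, 33.2]
ee_rot: [2.22, 2.22, 0.001]
wrist_force: [-0.5, 0.9, 1.9]
gripper_width: 0.438
gripper_force: 40.4
```

In the tool's units: -150 mm / 800 = -0.1875, -110 mm / 800 = -0.1375.

apply_moves:
  moves:
    - [0,0,0,0,0.6]
    - [0,0,0,0,0.8]
    - [0,0,0,0,0.8]
    - [0,0,0,0,0.8]
    - [0,0,-0.0375,0,0.8]
    - [0,0,-0.075,0,0.9]
    - [0,0,-0.1375,0,1]
    - [0,0,-0.1875,0,1]
    - [0,0,-0.1875,0,1]
    - [0,0,-0.1875,0,1]

```text
time_s: 26.28
ee_pos: [634.9, -187.7, 181.5]
ee_rot: [-2.221, -2.221, 0.001]
wrist_force: [0.2, -0.3, -0.6]
gripper_width: 1.0
gripper_force: 0.0
```

```bash
python3 chk.py k8; python3 - <<'E'
from h import *
for n in('side','scene'):
  P=cloud(load('k8'+n)).reshape(-1,3)
  for x,y in [(635.5,-187),(631,-117),(625.5,-47),(620.5,23)]:
    p=P[(np.hypot(P[:,0]-x,P[:,1]-y)<24)&(P[:,2]>63)&(P[:,2]<75)]; print(n,((p.max(0)+p.min(0))/2).round(1),np.median(p[:,2]).round(1))
print(r.state()['time_s'])
E
```

```text
side [ 636.6 -184.1   69. ] 69.9
side [ 631.9 -114.2   69.1] 70.4
side [626.7 -44.8  68.8] 70.5
side [619.9  25.1  69. ] 70.5
scene [ 633.1 -188.9   68.4] 69.6
scene [ 629.9 -114.2   68.1] 69.8
scene [624.  -46.3  68.4] 70.1
scene [619.4  22.7  69. ] 70.3
26.375
```

View pics/k8.png

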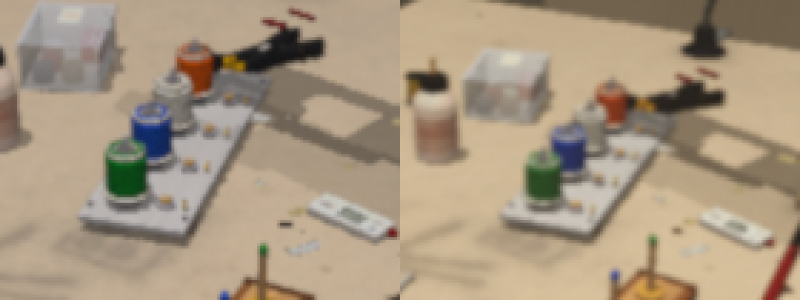

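All four are upright on their spindles with tops level at about 70 mm: orange (195,70), white (173,100), blue (152,135), green (127,170) in the left crop. The gripper is clear, so I'm handing the job in.

```bash
python3 -c "
from cell import r
print(r.finish_job())"
```

```text
the job is handed in; nothing more can be done
None
```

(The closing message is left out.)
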